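# Release the battery tray of a charger with the release rod

## Robot

A 7-joint arm with a two-finger parallel gripper is mounted at the origin on the work surface. World frame = base frame: x ahead of the robot, y to its left, z up, the work surface at z = 0. Lengths are in m, angles in rad, forces in N, time in s.
With the tool pointing down it reaches from about 0.4 to 0.9 m from the base axis. Payload 5.6 kg.
Tool frame: the origin (TCP) lies midway between the tips of the shut fingers; the grasp point (between the pads) lies 19 mm behind it; z points along the fingers, y is the line along which they close (so a half turn about z gives the same grasp; the last joint's range is limited). The gripper opens to 92 mm and grips with 3 to 60 N. Pads are 20 mm wide; open, the fingers measure 128 mm over their backs; the gripper's body (75 mm by 189 mm) begins 69 mm behind the grasp point.
Start: joints at [1.25, 0.468, -0.012, 1.603, 0.006, 1.071, -0.056], TCP at [0.178, -0.625, 0.215] pointing down, gripper open.
Joint ranges: [-2.53, 2.53], [-0.31, 2.02], [-1.57, 1.55], [0.28, 2.44], [-1.29, 4.43], [0.15, 1.84], [-2.92, 2.92]. Speed limits (rad/s): [2.57, 2.57, 3.14, 3.14, 3.14, 3.14, 3.14].

## Interface

Orientations are given as a rotation vector (axis times angle).
In Python, from station import sensors, optics, order gives the robot as it stands. The module is installed in compiled form; this text tells all that it offers.
- The arm moves only by the tool arm_command, never from a script. Its argument "steps" is a list of rows, each a list of 2 entries, a list of its own where there are three numbers: the shift along the tool's x, y, z in mm, then the turn, a rotation vector about the tool's x, y, z in degrees. In form: [[[tx, ty, tz], [wx, wy, wz]], ...]. A call has 1 to 5 rows; each row is the pose to reach, as a shift and turn from the pose commanded when the call began, along the tool's axes at that moment; what a row does not reach only later rows make up. A row lasts 1/8 s, in which the tool goes at most 62.5 mm and 10.7 degrees, less where a joint would pass 70% of its speed; a pose out of reach is approached as far as the arm can. A call with a gripper value outside its range is refused whole. "jaw" is the closure, from -1 (fully open) to 1 (shut), set as the call begins (left out, the last holds). The fingers move at their own pace and stop on an object; "force" is the grip in N (left out, the last holds). Time passes only in rows, so rows that repeat a pose let the fingers close. It gives the time, the measured TCP pose, the force, the opening and the grip force at its end, in the units of the state.
- sensors.read_state(): the state, without advancing time (a new reading comes with each control period).
- optics.camera(name): name is "scene" or "top"; returns the picture (384x512x3 uint8, red, green, blue); there is no depth.
- optics.get_calibration(name): a dict with "fx", "fy", "cx", "cy" (pixels), "D" ([k1, k2, p1, p2, k3] as OpenCV has them; the pictures are not rectified), "R" (3x3) and "t" (3): a world point X has camera coordinates R X + t. Camera axes: x right, y down, z forward; pixel columns grow to the right and rows downward; lengths in m; the calibration is good to about 2 mm. A picture is of the moment at which its call begins. get_calibration takes no time and is no camera call.
- order.sign_off(): hands the job in; it is judged then, once.
The state is a dict: "t": time; "joint_pos": joint angles; "dq": joint speeds; "joint_efforts": joint torques, N m; "eef_pos": TCP position; "ee_rot": TCP orientation; "force": force on the tool from outside, world axes, zero at the start; "ft_torque": the same for the moment, N m; "width": opening from 0.0 (shut) to 1.0 (fully open); "gripper_force": force on a finger pad.
Only numpy, scipy, OpenCV 4.12 (cv2) and the standard library are available. Lean on these libraries where they do the work, as an engineer would, in place of code of your own. Each camera call takes 0.05 s, during which the arm holds its last target. There are 200 camera calls.

## Task

The battery tray of the detector charger is locked. Take the release rod from its grey holder, push it down through the narrow slot in the charger's top and feel along the slot for the hidden spring tab, pressing gently (never lean hard on the charger) until the tray springs out. Then stand the rod back in its holder, seated as it was, let go of it and leave the other things on the shelf alone.

Things in the scene. Friction and masses are not known exactly. Their poses are not given: they have to be found in the camera images.
- dock: The grey battery charger, fixed to the shelf: 130 (x) x 170 (y) x 85 mm high. Origin at the centre of its underside, z up; its front with the black tray faces its own -x. The rod must never press on it (casing, slot, plate or tab) with more than 20 N.
- slot (a point): Centre of the slot's mouth, in the charger's top face (85 mm above the shelf). The slot is 11 mm wide along its own x and 66 mm long along its own y, goes through an 8 mm thick top and has a 1.5 mm chamfer round its mouth; z up.
- tray (a joint): How far the black tray has sprung out of the charger's front, in m: 0 locked, 0.028 fully out. The plate does not yield; the tab yields straight down: 3 N starts it, 6 N presses it 6 mm; at about 5.5 mm the latch lets go and the tray springs out at once and stays out. The tab's end stop is at 8 mm. The tray cannot be pulled out while latched.
- holder: The grey magnetic marker holder that the rod stands in, fixed: a block 56 x 56 x 64 mm high on a thin 74 mm base plate. Origin at the centre of its underside, z up.
- bore (a point): Centre of the mouth of the holder's round upright bore, in its top face, 64 mm above the shelf. The bore is 13 mm wide with a 2 mm chamfer and runs right down through the block.
- rod_mid (a point): Centre of the rod's square aluminium handle, 16 x 16 mm, 50 mm tall, sides along the point's x and y, z up along the rod. Below it on the same axis is a round steel shank, 8 mm thick, 60 mm long, with a round end: the handle's underside is 25 mm, the tip 85 mm below this point. In the holder the handle's underside rests on the holder's top. About 70 g.
- rod_tip (a point): The rod's lower tip, on its axis, 85 mm below the centre of the handle.
- kidney_dish: Stainless kidney dish, about 190 x 90 x 34 mm, a bystander. Origin at the underside.
- copper_plate: Thin copper filter plate, 100 x 100 x 4 mm, lying flat, a bystander. Origin at the centre of its underside.
- brass_grid: Brass resolution grid, 80 x 60 x 4 mm, lying flat, a bystander. Origin at the centre of its underside.
- guard (a point): Point 25 mm straight below the slot's centre, axes as the slot's. A rigid level steel plate lies under the slot at this height give or take 5 mm (not known), save for one window, 18 mm long along y, filled flush by the spring tab. The window's centre is anywhere within 22 mm of this point along y, out of sight. The rod goes down on the tab only with its axis within 5 mm of the window's centre.
Not all that is in view belongs to the job. Several things have the shape of the holder; the one meant has the colours described above. Several things look just like the dock: the one meant starts nearest to the robot's base.

How it is judged:
On the way, in this order (a step that is already met when the one before it is completed fails the run):
1. the rod's tip is in the slot, at least 12 mm below the charger's top (z of rod_tip in the frame of slot below -0.012 m and horizontal distance between rod_tip and slot below 0.036 m), for 0.05 s.
2. the tray springs out while the rod is in the slot (all of step 1 and value of joint tray above 0.02 m), for 0.05 s.
At the end, for the whole second after the job is handed in: The tray is out by more than 20 mm; the rod stands in the holder's bore, its handle's underside on the holder's top (within 4 mm in height and 6 mm sideways, tilted less than 0.12 rad), let go of (value of joint tray above 0.02 m and horizontal distance between rod_mid and bore below 0.006 m and z of rod_mid in the frame of bore between 0.021 and 0.029 m and angle between rod_mid's own z axis and vertical below 0.12 rad); the robot touches nothing.
It fails at once if the rod presses on the charger with more than 20 N (contact force between rod and dock above 20 N).
It fails at once if a bystander is moved more than 15 mm (distance of any of kidney_dish, copper_plate, brass_grid from where it was at the start of the episode above 0.015 m).
It also fails if it takes over 61 s, if anything falls off the work surface, if the arm or the gripper's body presses on something with over 40 N, if the wrist force passes 120 N, or if a joint passes its speed limit or range.

## Working session

There is one attempt and no reset: what is moved stays moved. The work goes in short steps, Python scripts to look and compute and a tool call to move; the robot and the scene stay as the last step left them, time stands still between calls to the robot, and variables do not carry over. Pictures are saved under pics/ and viewed, at most 10 in all, crops included, and the job is handed in when it is done.

Besides the shell and the picture viewer there is one more tool, called by a JSON object that holds its "fn" and its "kwargs", one argument or row to a line. arm_command: Moves the arm, as the interface text tells. Its arguments: {"type":"object","properties":{"steps":{"type":"array","items":{"type":"array"}},"jaw":{"type":"number"},"force":{"type":"number"}},"required":["steps"]}

```bash
mkdir -p pics
python3 - <<'E'
from station import sensors, optics
import cv2,numpy as np
for n in("scene","top"):
    im=optics.camera(n); cv2.imwrite(f"pics/{n}0.png",cv2.resize(im[:,:,::-1],(768,576),interpolation=cv2.INTER_CUBIC)); np.save(f"{n}0.npy",im)
    print(n,{k:np.round(v,4).tolist() for k,v in optics.get_calibration(n).items()})
print(sensors.read_state())
E
```

```text
scene {'fx': 495.6921, 'fy': 495.6921, 'cx': 255.7185, 'cy': 189.5332, 'D': [-0.1266, 0.0, 0.0, 0.0, 0.0], 'R': [[0.8076, 0.5895, 0.0159], [0.4072, -0.538, -0.738], [-0.4265, 0.6025, -0.6746]], 't': [-0.3846, -0.2194, 2.0321]}
top {'fx': 382.5761, 'fy': 382.5761, 'cx': 257.3132, 'cy': 196.7049, 'D': [-0.0567, 0.0, 0.0, 0.0, 0.0], 'R': [[-0.0215, -0.9997, 0.0082], [-0.9866, 0.0198, -0.1617], [0.1615, -0.0116, -0.9868]], 't': [-0.0907, 0.5509, 1.3142]}
{'t': 0.1, 'joint_pos': array([ 1.25003818,  0.46828498, -0.01160269,  1.60350375,  0.00602647,
        1.07141693, -0.05627642]), 'dq': array([ 0.00103339, -0.00275605,  0.0015693 , -0.00306457, -0.00055383,
        0.00075049, -0.00128365]), 'joint_efforts': array([ 4.73202908e-04, -5.21645021e+01, -1.29780735e-02, -2.44363958e+01,
       -5.68845891e-02,  1.40949001e-02,  6.31676744e-05]), 'eef_pos': array([ 0.17801634, -0.62461053,  0.2137498 ]), 'ee_rot': array([-3.10982678e+00, -4.34643033e-01,  5.56133626e-04]), 'force': array([ 0.19941537, -0.06661489, -0.03033531]), 'ft_torque': array([ 0.04424575, -0.0160187 , -0.04875223]), 'gripper_force': 0.0, 'width': 0.9998031526341218}
```

View pics/scene0.png

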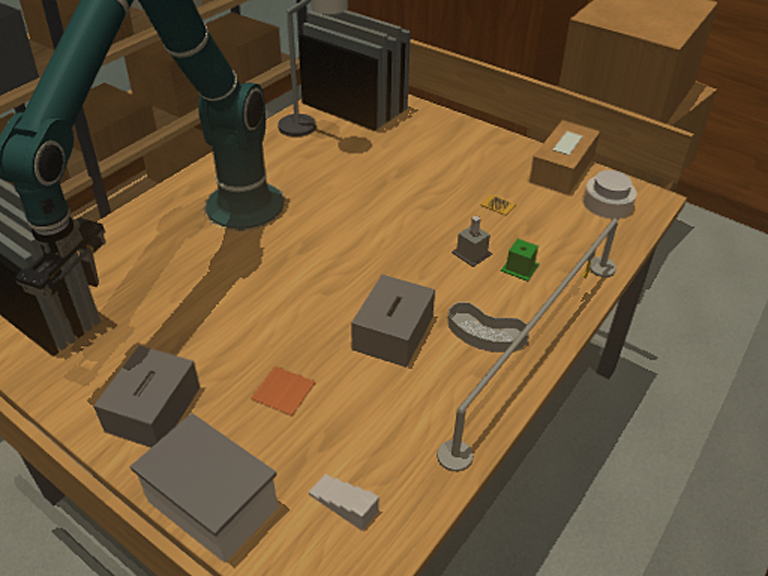

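View pics/top0.png

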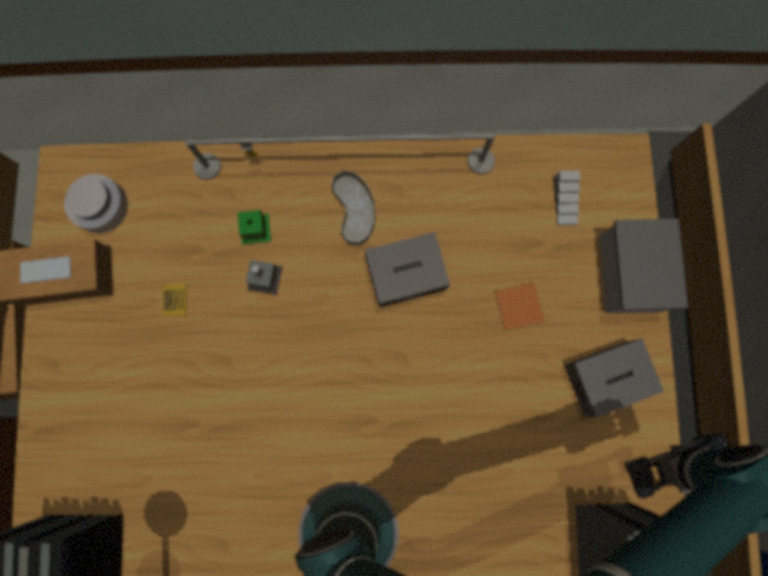

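The pictures are shown at 1.5x. There are two slotted chargers: A at scene (393,320) / top (407,270), and B at scene (147,395) / top (617,378). A third grey box at top (650,265) has no slot. Two things have the holder's shape: a grey one at scene (473,242) with the rod in it, which matches the text, and a green one at (521,258). I'll measure both chargers' distance from the base and confirm in a crop.

```bash
cat > h.py <<'E'
import numpy as np,cv2
from station import sensors,optics
from scipy.spatial.transform import Rotation as Ro
C={n:optics.get_calibration(n) for n in("scene","top")}
def ray(n,uv):
    c=C[n];K=np.array([[c["fx"],0,c["cx"]],[0,c["fy"],c["cy"]],[0,0,1.]])
    p=cv2.undistortPoints(np.array(uv,float).reshape(-1,1,2),K,np.array(c["D"]))[:,0]
    R=np.array(c["R"]);d=np.c_[p,np.ones(len(p))]@R
    return -R.T@np.array(c["t"]),d/np.linalg.norm(d,axis=1)[:,None]
def plane(n,uv,z):
    o,d=ray(n,uv);return o+d*((z-o[2])/d[:,2])[:,None]
def tri(uvs,uvt):
    o1,d1=ray("scene",[uvs]);o2,d2=ray("top",[uvt]);d1=d1[0];d2=d2[0]
    s=np.linalg.lstsq(np.c_[d1,-d2],o2-o1,rcond=None)[0]
    a=o1+s[0]*d1;b=o2+s[1]*d2
    return (a+b)/2,np.linalg.norm(a-b)
def proj(n,X):
    c=C[n];K=np.array([[c["fx"],0,c["cx"]],[0,c["fy"],c["cy"]],[0,0,1.]])
    return cv2.projectPoints(np.array(X,float).reshape(-1,1,3),cv2.Rodrigues(np.array(c["R"]))[0],np.array(c["t"]),K,np.array(c["D"]))[0][:,0]
E
python3 - <<'E'
from h import *
S=np.load("scene0.npy");T=np.load("top0.npy")
def slot(n,im,x0,y0,x1,y1):
    g=im[y0:y1,x0:x1].astype(float).mean(2)
    bg=np.median(g); m=(g<bg*0.72).astype(np.uint8)
    k,l,st,ce=cv2.connectedComponentsWithStats(m)
    i=1+np.argmax(st[1:,4]); ys,xs=np.nonzero(l==i); w=np.clip(bg-g[ys,xs],0,None)
    p=np.c_[xs+x0,ys+y0]; c=(p*w[:,None]).sum(0)/w.sum()
    u=np.linalg.svd(p-p.mean(0))[2][0]; q=(p-c)@u
    e=np.array([c+u*q.min(),c+u*q.max()]); print(n,"slot",c.round(2),st[i].tolist(),"bg",bg); return c,e
for nm,bs,bt in (("A",(250,192,276,217),(258,172,284,184)),("B",(84,240,110,268),(400,244,428,258))):
    cs,es=slot("scene",S,*bs);ct,et=slot("top",T,*bt)
    X,r=tri(cs,ct);print(nm,X.round(4),"res",r.round(4),"dist",np.hypot(*X[:2]).round(3))
    for n,e,c in(("scene",es,cs),("top",et,ct)):
        P=plane(n,np.vstack([e,c]),.085);d=P[1]-P[0];print(n,P[2].round(4),"len",np.linalg.norm(d).round(4),"dir deg",np.degrees(np.arctan2(d[1],d[0])).round(1))
def crop(im,x0,y0,x1,y1,w,h):return cv2.resize(im[y0:y1,x0:x1,::-1],(w,h),interpolation=cv2.INTER_CUBIC)
a=np.hstack([crop(S,225,178,297,248,310,300),crop(S,295,138,365,194,376,300)][:2])
b=np.hstack([crop(T,238,150,306,208,350,300),crop(T,152,134,202,202,220,300)])
o=np.zeros((600,800,3),np.uint8);o[:300,:a.shape[1]]=a;o[300:,:b.shape[1]]=b
cv2.imwrite("pics/crop1.png",o)
E
```

```text
scene slot [262.37 203.91] [8, 6, 10, 13, 48] bg 98.0
top slot [271.15 177.4 ] [5, 3, 18, 6, 42] bg 86.33333333333333
A [ 0.6102 -0.1506  0.0852] res 0.002 dist 0.628
scene [ 0.6107 -0.1496  0.085 ] len 0.0658 dir deg -77.3
top [ 0.6094 -0.1513  0.085 ] len 0.061 dir deg 102.9
scene slot [ 87.84 242.26] [0, 0, 11, 7, 49] bg 96.66666666666667
top slot [413.51 251.14] [5, 3, 17, 9, 52] bg 82.66666666666667
B [ 0.3347 -0.6218  0.1304] res 0.0239 dist 0.706
scene [ 0.2843 -0.6081  0.085 ] len 0.0332 dir deg 67.8
top [ 0.3432 -0.6312  0.085 ] len 0.0617 dir deg 107.6
```

View pics/crop1.png

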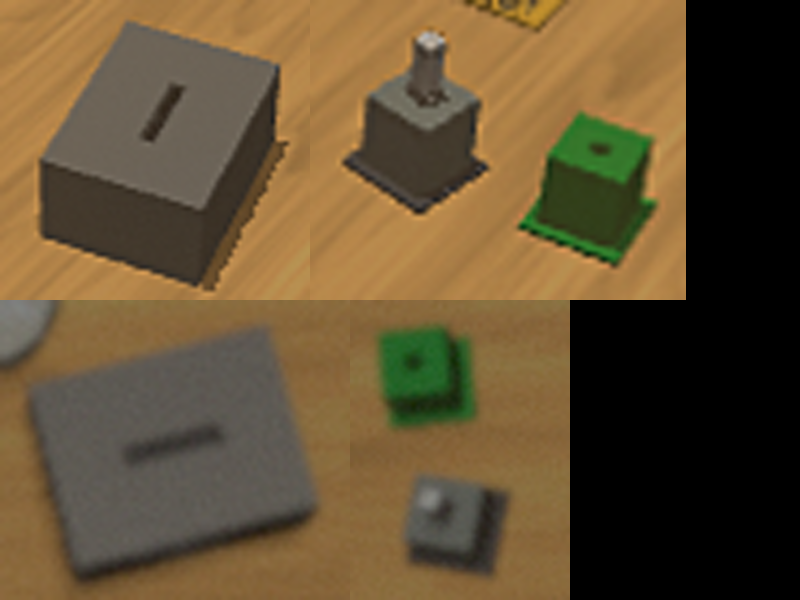

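The crop confirms both targets. Charger A's slot is at scene (262.4,203.9) / top (271.2,177.4), 0.63 m from the base, against about 0.71 m for B. B's scene box caught a shadow, so its top view decides. The grey holder carries the rod and the green one doesn't. Next I'll measure the rod and holder.

Run:
```python
from h import *
S=np.load("scene0.npy");T=np.load("top0.npy")
def bright(im,x0,y0,x1,y1,lo):
    g=im[y0:y1,x0:x1].astype(float).mean(2);w=np.clip(g-lo,0,None)
    sat=np.ptp(im[y0:y1,x0:x1].astype(int),axis=2);w[sat>45]=0
    yy,xx=np.mgrid[y0:y1,x0:x1];return np.array([(xx*w).sum(),(yy*w).sum()])/w.sum(),g
cs,g=bright(S,311,142,325,150,150)
ct,g2=bright(T,164,172,178,188,115)
print(cs,ct);print(g.astype(int));print(g2.astype(int))
X,r=tri(cs,ct);print("rod top",X.round(4),r)
for n,c in(("scene",cs),("top",ct)):print(plane(n,[c],.114).round(4))
# grey blob of holder
for n,im,b in(("scene",S,(298,140,332,180)),("top",T,(155,168,192,202))):
    x0,y0,x1,y1=b;q=im[y0:y1,x0:x1].astype(int);m=((np.ptp(q,axis=2)<32)).astype(np.uint8)
    k,l,st,ce=cv2.connectedComponentsWithStats(m);i=1+np.argmax(st[1:,4]);print(n,st[i],ce[i]+[x0,y0])
# proj of holder top square, for orientation check
def crop(im,x0,y0,x1,y1,w,h):return cv2.resize(im[y0:y1,x0:x1,::-1],(w,h),interpolation=cv2.INTER_CUBIC)
cv2.imwrite("pics/crop2.png",np.hstack([crop(S,300,140,332,180,400,500),crop(T,155,165,187,205,400,500)]))
```

```text
[316.97840173 144.96976242] [169.52037618 178.62382445]
[[130 126 124 120 118 122 126 127 126 124 124 124 126 122]
 [124 123 118 116 121 121 106 123 123 122 125 125 122 121]
 [122 118 118 122 139 175 154 154  91 125 126 123 120 121]
 [117 122 125  90 168 168 162 163 179 128 125 122 121 122]
 [120 124 129  81  79 139 179 138  90  97 126 123 123 124]
 [123 125 132  85  48  71  96  64  65  97 125 125 125 127]
 [122 124 133  87  64  52  69  56  64 127 125 126 126 126]
 [124 126 133  82  67  70  77  73  80 132 126 126 126 124]]
[[ 96  97  99  94  97  99  99  97  99  95  98 102 101 101]
 [100 101  99  98  95  97  99  96  99 100 100 101 102 101]
 [100  99  95  93  90  93  92  95  90  91  95  97  98  95]
 [ 99  97  94  91  89  93  92  91  91  90  90  90  92  93]
 [100  96  94  92  99 103 101  97  94  88  87  87  88  90]
 [102  98  90  95 108 117 119 116 100  88  86  84  86  89]
 [ 97  98  96 100 118 125 131 124 101  83  80  82  88  87]
 [ 97  92  95 106 122 130 131 117  92  68  69  78  85  86]
 [ 99  95  95 104 116 124 120 105  78  59  56  68  79  85]
 [ 98  95  90  93  94  99  97  83  61  50  48  69  78  86]
 [ 98  89  89  89  88  78  72  63  52  51  59  73  86  88]
 [ 93  95  88  87  86  78  66  58  54  53  64  76  86  89]
 [ 94  92  89  85  89  80  73  69  67  63  68  83  85  87]
 [ 95  89  90  90  84  80  77  77  70  74  76  85  88  88]
 [ 94  88  88  87  84  84  83  81  77  80  85  87  85  84]
 [ 93  86  82  87  90  84  82  83  82  85  85  87  88  88]]
rod top [0.6069 0.1967 0.1153] 0.0031323760210314276
[[0.607  0.1997 0.114 ]]
[[0.6059 0.1959 0.114 ]]
scene [  4   4  26  34 489] [315.03067485 162.34764826]
top [  9   6  23  22 388] [175.30670103 184.44587629]
```

View pics/crop2.png

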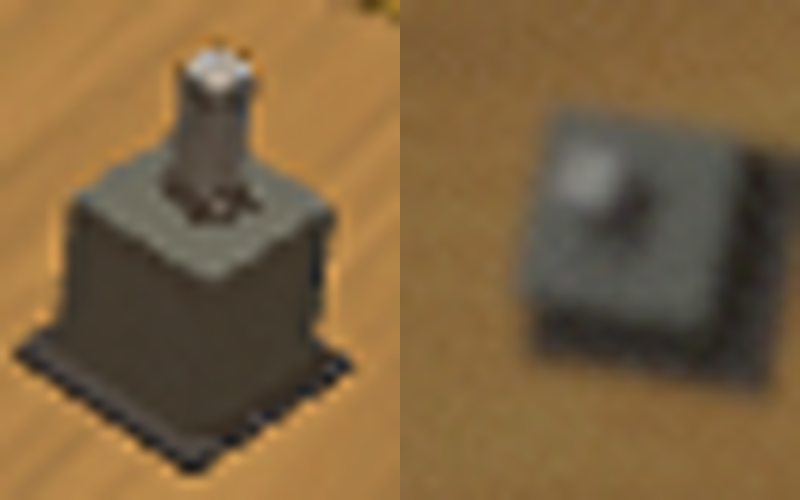

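The crop shows the holder's top corners and the handle's top face at scene (317.0,145.0) / top (169.5,178.6). Rod top triangulates to z=0.115 (expected 0.114). Next come the handle and holder yaw, and the first move.

```bash
cat >> h.py <<'E'
def goal(xyz,yaw):
    """tool down, tool y (closing line) at world angle yaw deg (mod 180). Shift mm / rotvec deg in tool axes from measured pose"""
    s=sensors.read_state();R0=Ro.from_rotvec(s["ee_rot"]);best=None
    for k in(0,180):
        a=np.radians(yaw+k);y=np.array([np.cos(a),np.sin(a),0]);z=np.array([0,0,-1.]);R=Ro.from_matrix(np.c_[np.cross(y,z),y,z])
        w=(R0.inv()*R).as_rotvec(degrees=True)
        if best is None or np.linalg.norm(w)<np.linalg.norm(best):best=w
    print("t",round(s["t"],2),"pos",s["eef_pos"].round(4),"F",s["force"].round(2),"w",round(s["width"],3),"gf",round(s["gripper_force"],1))
    print("shift",(R0.inv().apply(np.array(xyz)-s["eef_pos"])*1e3).round(1),"turn",best.round(1))
E
python3 - <<'E'
from h import *
def ang(P):
    for i in range(len(P)-1):
        d=P[i+1]-P[i];print(np.degrees(np.arctan2(d[1],d[0])).round(1),(np.linalg.norm(d)*1e3).round(1))
H=plane("top",[(167.4,173.4),(182.2,176.2),(180.2,191.4),(165.4,188.2),(167.4,173.4)],.064);ang(H);print(H[:4].mean(0))
H=plane("scene",[(306,156),(316.8,162.2),(326.4,156.8)],.064);ang(H);print((H[0]+H[2])/2)
ang(plane("scene",[(314.8,145.6),(317.2,143.6),(320.4,145.4),(317.6,147.4),(314.8,145.6)],.114))
s=sensors.read_state();print(Ro.from_rotvec(s["ee_rot"]).as_matrix().round(3))
for y in(-12,78,12.8):goal((.6065,.1975,.2),y)
E
```

```text
-102.1 53.9
173.3 54.9
76.6 53.9
-6.6 53.6
[0.60332163 0.19163567 0.064     ]
-7.7 51.6
76.1 51.0
[0.61097926 0.19690532 0.064     ]
87.2 15.9
-8.4 15.2
-96.9 16.9
167.5 14.1
[[ 0.962  0.274 -0.001]
 [ 0.274 -0.962  0.001]
 [-0.    -0.002 -1.   ]]
t 0.1 pos [ 0.178  -0.6246  0.2137] F [ 0.2  -0.07 -0.03] w 1.0 gf 0.0
shift [ 637.5 -673.1   14.7] turn [ -0.1  -0.  -62.1]
t 0.1 pos [ 0.178  -0.6246  0.2137] F [ 0.2  -0.07 -0.03] w 1.0 gf 0.0
shift [ 637.5 -673.1   14.7] turn [-0.1  0.  27.9]
t 0.1 pos [ 0.178  -0.6246  0.2137] F [ 0.2  -0.07 -0.03] w 1.0 gf 0.0
shift [ 637.5 -673.1   14.7] turn [ -0.1  -0.1 -86.9]
```

{"fn": "arm_command", "kwargs": {
  "steps": [
    [[42,-44,0],[0,0,-10]],
    [[84,-88,0],[0,0,-20]],
    [[126,-132,0],[0,0,-30]],
    [[168,-176,0],[0,0,-40]],
    [[210,-220,0],[0,0,-50]]
  ],
  "jaw": -0.2,
  "force": 30
}}

```text
t: 0.72
eef_pos: [0.3204, -0.354, 0.2145]
ee_rot: [2.631, 1.716, -0.0]
force: [1.0, -0.8, 0.6]
width: 0.602
gripper_force: 0.0
```

```bash
python3 -c "
from h import *
goal((.6065,.196,.2),-10);print(sensors.read_state()['joint_pos'].round(2))"
```

```text
t 0.72 pos [ 0.3204 -0.354   0.2145] F [ 1.05 -0.76  0.6 ] w 0.602 gf 0.0
shift [618.7  40.2  14.4] turn [ -0.    0.  -13.8]
[ 1.04  0.2  -0.31  2.    0.07  0.96  0.28]
```

{"fn": "arm_command", "kwargs": {
  "steps": [
    [[60,4,0],[0,0,-7]],
    [[120,8,0],[0,0,-14]],
    [[182,12,0],[0,0,-14]],
    [[244,16,0],[0,0,-14]],
    [[306,20,0],[0,0,-14]]
  ]
}}

```text
t: 1.35
eef_pos: [0.4635, -0.0831, 0.2146]
ee_rot: [2.408, 2.017, -0.0]
force: [1.3, -1.7, -0.5]
width: 0.6
gripper_force: 0.0
```

```bash
python3 -c "
from h import *
goal((.6065,.196,.2),-10);print(sensors.read_state()['joint_pos'].round(2))"
```

```text
t 1.35 pos [ 0.4635 -0.0831  0.2146] F [ 1.31 -1.74 -0.54] w 0.6 gf 0.0
shift [299.9  91.8  14.5] turn [ 0.   0.  -0.1]
[ 0.61  0.22 -0.57  2.    0.14  0.96 -0.2 ]
```

{"fn": "arm_command", "kwargs": {
  "steps": [
    [[58,18,0],[0,0,0]],
    [[116,36,0],[0,0,0]],
    [[174,54,0],[0,0,0]],
    [[232,72,0],[0,0,0]],
    [[285,88,0],[0,0,0]]
  ]
}}

```text
t: 1.98
eef_pos: [0.6001, 0.1822, 0.214]
ee_rot: [-2.408, -2.017, 0.001]
force: [0.7, -1.2, 0.5]
width: 0.6
gripper_force: 0.0
```

{"fn": "arm_command", "kwargs": {
  "steps": [
    [[14,3,0],[0,0,0]],
    [[14,3,0],[0,0,0]]
  ]
}}

```text
t: 2.22
eef_pos: [0.6044, 0.194, 0.2138]
ee_rot: [-2.406, -2.019, 0.002]
force: [-0.1, -0.8, -0.0]
width: 0.601
gripper_force: 0.0
```

Run:
```python
from h import *
goal((.6065,.196,.2),-10)
S=optics.camera("scene");T=optics.camera("top")
c=lambda im,a,b:cv2.resize(im[b:b+80,a:a+80,::-1],(400,400),interpolation=cv2.INTER_CUBIC)
cv2.imwrite("pics/hov.png",np.hstack([c(S,280,90),c(T,130,140)]))
```

```text
t 2.23 pos [0.6044 0.194  0.2138] F [-0.05 -0.84 -0.01] w 0.601 gf 0.0
shift [ 2.4  1.7 13.8] turn [-0.1  0.  -0. ]
```

View pics/hov.png

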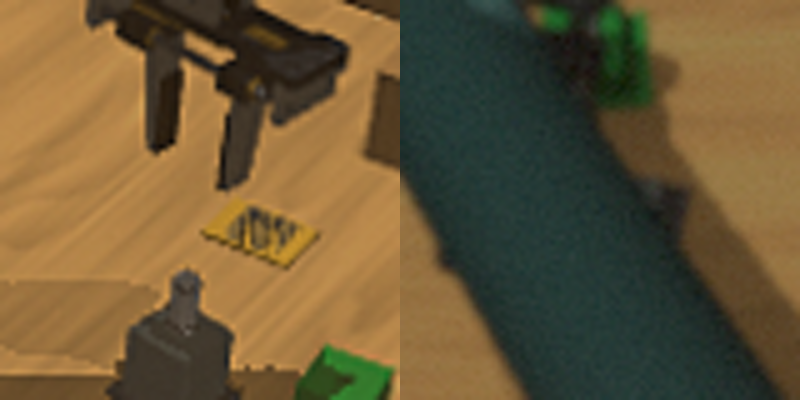

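The gripper hangs above the rod, its fingers at crop (165,150) and (230,185), straddling the line up from the rod's top at (185,275). I'll descend and close.

{"fn": "arm_command", "kwargs": {
  "steps": [
    [[2,2,50],[0,0,0]],
    [[2,2,90],[0,0,0]],
    [[2,2,120],[0,0,0]],
    [[2,2,136],[0,0,0]],
    [[2,2,136],[0,0,0]]
  ]
}}

```text
t: 2.95
eef_pos: [0.6069, 0.1937, 0.0781]
ee_rot: [-2.41, -2.016, 0.003]
force: [-1.1, -0.4, 0.2]
width: 0.599
gripper_force: 0.0
```

{"fn": "arm_command", "kwargs": {
  "steps": [
    [[0,0,0],[0,0,0]],
    [[0,0,0],[0,0,0]],
    [[0,0,0],[0,0,0]],
    [[0,0,0],[0,0,0]],
    [[0,0,0],[0,0,0]]
  ],
  "jaw": 1,
  "force": 30
}}

```text
t: 3.58
eef_pos: [0.6073, 0.1954, 0.0788]
ee_rot: [2.408, 2.018, 0.0]
force: [-0.3, 0.3, 2.6]
width: 0.176
gripper_force: 30.0
```

```bash
python3 -c "
from h import *
goal((.6065,.196,.2),-10);print(sensors.read_state()['ft_torque'])"
```

```text
t 3.58 pos [0.6073 0.1954 0.0788] F [-0.26  0.31  2.62] w 0.176 gf 30.0
shift [   0.5   -0.9 -121.2] turn [ 0.   0.  -0.1]
[-0.12976814  0.08834917  0.00795884]
```

{"fn": "arm_command", "kwargs": {
  "steps": [
    [[0,0,-10],[0,0,0]],
    [[0,0,-30],[0,0,0]],
    [[0,0,-60],[0,0,0]],
    [[0,0,-100],[0,0,0]],
    [[0,0,-132],[0,0,0]]
  ]
}}

```text
t: 4.2
eef_pos: [0.6077, 0.1957, 0.2138]
ee_rot: [2.407, 2.017, 0.004]
force: [0.2, -0.2, -0.8]
width: 0.178
gripper_force: 30.0
```

```bash
python3 -c "
from h import *
goal((.61,-.1505,.205),12.8);print(sensors.read_state()['ft_torque'])"
```

```text
t 4.2 pos [0.6077 0.1957 0.2138] F [ 0.22 -0.23 -0.81] w 0.178 gf 30.0
shift [-340.5   62.8    8.5] turn [  0.1  -0.  -22.9]
[-0.02389972 -0.12622704 -0.00971769]
```

{"fn": "arm_command", "kwargs": {
  "steps": [
    [[-60,11,0],[0,0,-6]],
    [[-120,22,0],[0,0,-12]],
    [[-180,33,0],[0,0,-18]],
    [[-240,44,0],[0,0,-23]],
    [[-300,55,0],[0,0,-23]]
  ]
}}

```text
t: 4.82
eef_pos: [0.609, -0.1117, 0.2123]
ee_rot: [1.956, 2.457, 0.001]
force: [1.2, -0.2, 0.6]
width: 0.173
gripper_force: 30.0
```

{"fn": "arm_command", "kwargs": {
  "steps": [
    [[-30,-18,4],[0,0,0]],
    [[-30,-18,8],[0,0,0]],
    [[-30,-18,8],[0,0,0]]
  ]
}}

```text
t: 5.2
eef_pos: [0.5982, -0.1418, 0.2033]
ee_rot: [1.956, 2.458, 0.001]
force: [-0.6, -0.3, -1.1]
width: 0.176
gripper_force: 30.0
```

Run:
```python
from h import *
goal((.61,-.1505,.205),12.8)
S=optics.camera("scene");T=optics.camera("top");np.save("S1.npy",S);np.save("T1.npy",T)
x,y=262,185
c=lambda im,a,b:cv2.resize(im[b:b+80,a:a+80,::-1],(400,400),interpolation=cv2.INTER_CUBIC)
cv2.imwrite("pics/hov2.png",np.hstack([c(S,222,140),c(T,230,140)]))
```

```text
t 5.2 pos [ 0.5982 -0.1418  0.2033] F [-0.57 -0.34 -1.14] w 0.176 gf 30.0
shift [-11.1   9.5  -1.7] turn [ 0.  -0.   0.2]
```

View pics/hov2.png

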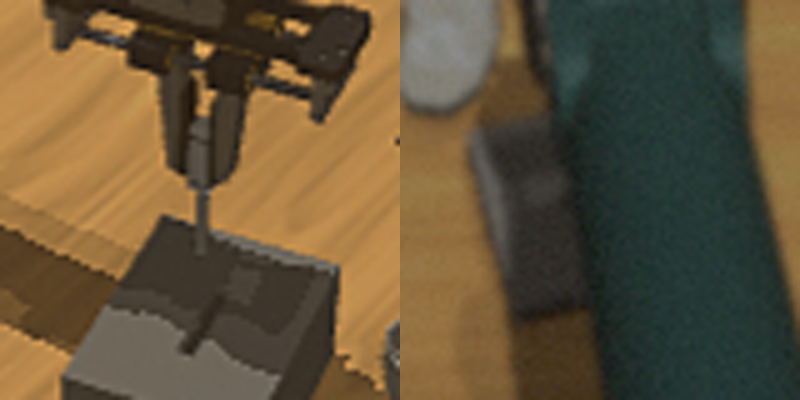

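The shank's tip is at crop (203,250) and the slot at (213,310). The rod is held straight, but my last y shift had the wrong sign, so I'll correct it and lower to just above the slot.

{"fn": "arm_command", "kwargs": {
  "steps": [
    [[-6,5,0],[0,0,0]],
    [[-11,9.5,0],[0,0,0]],
    [[-11,9.5,14],[0,0,0]],
    [[-11,9.5,28],[0,0,0]],
    [[-11,9.5,28],[0,0,0]]
  ]
}}

```text
t: 5.92
eef_pos: [0.6084, -0.1513, 0.1724]
ee_rot: [-1.955, -2.455, 0.002]
force: [-1.0, -0.4, -0.6]
width: 0.169
gripper_force: 30.0
```

Run:
```python
from h import *
goal((.61,-.1505,.175),12.8)
S=optics.camera("scene");np.save("S2.npy",S)
s=sensors.read_state();p=s["eef_pos"];zt=p[2]-.0748
for q in ([p[0],p[1],zt],[p[0],p[1],zt+.06],[.6107,-.1496,.085]):print(proj("scene",[q]).round(2))
a,b=232,160
cv2.imwrite("pics/hov3.png",cv2.resize(S[b:b+60,a:a+60,::-1],(600,600),interpolation=cv2.INTER_CUBIC))
```

```text
t 5.92 pos [ 0.6084 -0.1513  0.1724] F [-0.99 -0.45 -0.58] w 0.169 gf 30.0
shift [ 0.4  1.7 -2.6] turn [-0.2 -0.1  0.1]
[[261.76 200.98]]
[[262.22 187.33]]
[[262.37 203.89]]
```

View pics/hov3.png

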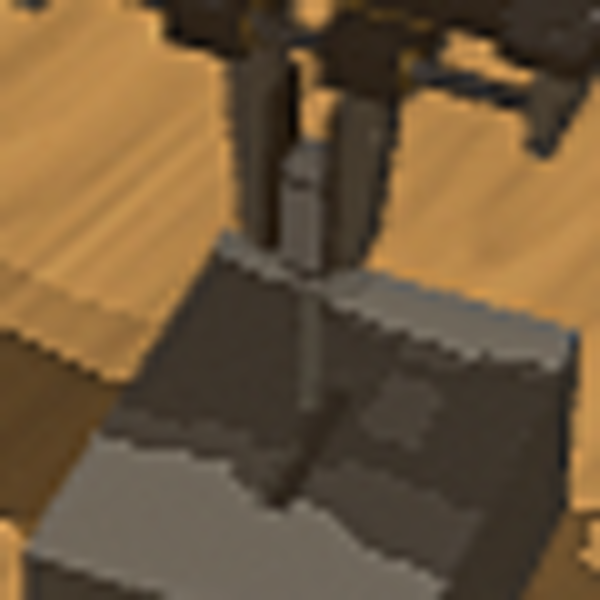

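Run:
```python
from h import *
S=np.load("S2.npy").astype(int)
print(S[190:203,256:270].mean(2).astype(int))
g=S.mean(2)
for r in range(191,199):
    seg=g[r,258:268]; b=np.r_[g[r,255:259],g[r,267:270]].mean(); w=np.clip(seg-b,0,None); print(r,(w*np.arange(258,268)).sum()/w.sum())
print(plane("scene",[(262.6,200.3),(262.6,199.8),(263,200.3)],.0976).round(4))
```

```text
[[ 52  53  52  53  51  48  65  66  47  87 109 108 106 103]
 [ 52  53  53  52  52  51  66  67  43  45  59  59 100 108]
 [ 53  52  51  53  52  46  64  69  53  50  48  60  61  58]
 [ 52  52  52  52  51  50  65  68  55  51  52  50  49  59]
 [ 51  52  51  52  51  52  66  68  55  52  52  50  51  51]
 [ 52  52  53  53  52  52  65  68  55  52  52  52  51  53]
 [ 53  52  53  51  51  52  66  68  53  51  53  52  52  52]
 [ 52  52  53  51  51  51  66  69  55  55  57  54  54  53]
 [ 51  53  51  53  53  54  67  62  52  51  54  53  51  50]
 [ 52  53  52  50  52  51  67  62  46  40  41  49  51  50]
 [ 52  53  52  52  51  54  73  63  46  39  40  51  51  63]
 [ 52  51  52  53  52  52  50  46  41  40  47  51  63  63]
 [ 51  51  52  52  52  50  46  42  39  43  50  52  63  64]]
191 nan
192 263.3285968028419
193 262.66346153846155
194 262.616149068323
195 262.3960396039604
196 262.552099533437
197 263.17777777777775
198 262.5587828492393
[[ 0.6088 -0.1462  0.0976]
 [ 0.6074 -0.1443  0.0976]
 [ 0.6099 -0.1454  0.0976]]<stdin>:6: RuntimeWarning: invalid value encountered in scalar divide
```

{"fn": "arm_command", "kwargs": {
  "steps": [
    [[0,1.5,0],[0,0,0]],
    [[0,1.5,6],[0,0,0]],
    [[0,1.5,10],[0,0,0]],
    [[0,1.5,12],[0,0,0]],
    [[0,1.5,13],[0,0,0]]
  ]
}}

```text
t: 6.6
eef_pos: [0.6112, -0.1512, 0.1614]
ee_rot: [-1.957, -2.457, 0.0]
force: [-0.2, -0.4, -0.8]
width: 0.175
gripper_force: 30.0
```

{"fn": "arm_command", "kwargs": {
  "steps": [
    [[0,0,0.5],[0,0,0]],
    [[0,0,1],[0,0,0]],
    [[0,0,1],[0,0,0]]
  ]
}}

```text
t: 6.98
eef_pos: [0.6112, -0.1512, 0.1606]
ee_rot: [1.957, 2.457, -0.0]
force: [0.2, 0.7, -1.3]
width: 0.177
gripper_force: 30.0
```

Run:
```python
from h import *
goal((.61,-.1505,.150),12.8)
```

```text
t 6.97 pos [ 0.6112 -0.1512  0.1606] F [ 0.25  0.72 -1.28] w 0.177 gf 30.0
shift [ 1.  -1.1 10.6] turn [0.  0.  0.1]
```

{"fn": "arm_command", "kwargs": {
  "steps": [
    [[0,-1,0],[0,0,0]],
    [[0,-1,1],[0,0,0]],
    [[0,-1,2],[0,0,0]],
    [[0,-1,2],[0,0,0]]
  ]
}}

```text
t: 7.48
eef_pos: [0.6102, -0.1514, 0.1584]
ee_rot: [-1.957, -2.457, 0.0]
force: [0.0, -0.1, -1.1]
width: 0.175
gripper_force: 30.0
```

Run:
```python
from h import *
goal((.61,-.1505,.150),12.8)
```

```text
t 7.47 pos [ 0.6102 -0.1514  0.1584] F [ 0.01 -0.06 -1.1 ] w 0.175 gf 30.0
shift [1.  0.1 8.4] turn [-0.  -0.   0.1]
```

{"fn": "arm_command", "kwargs": {
  "steps": [
    [[0,0,1],[0,0,0]],
    [[0,0,2],[0,0,0]],
    [[0,0,2],[0,0,0]]
  ]
}}

```text
t: 7.85
eef_pos: [0.6102, -0.1514, 0.1564]
ee_rot: [-1.957, -2.457, 0.0]
force: [-0.1, 0.2, -0.2]
width: 0.174
gripper_force: 30.0
```

{"fn": "arm_command", "kwargs": {
  "steps": [
    [[0,0,1],[0,0,0]],
    [[0,0,2],[0,0,0]],
    [[0,0,2],[0,0,0]]
  ]
}}

```text
t: 8.22
eef_pos: [0.6102, -0.1514, 0.1544]
ee_rot: [-1.957, -2.457, 0.0]
force: [0.7, -0.2, -0.3]
width: 0.181
gripper_force: 30.0
```

{"fn": "arm_command", "kwargs": {
  "steps": [
    [[0,0,2.5],[0,0,0]],
    [[0,0,5],[0,0,0]],
    [[0,0,7.5],[0,0,0]],
    [[0,0,10],[0,0,0]],
    [[0,0,10],[0,0,0]]
  ]
}}

```text
t: 8.85
eef_pos: [0.6101, -0.1514, 0.1442]
ee_rot: [-1.957, -2.457, 0.0]
force: [0.2, 0.5, -2.0]
width: 0.176
gripper_force: 30.0
```

{"fn": "arm_command", "kwargs": {
  "steps": [
    [[0,0,1],[0,0,0]],
    [[0,0,2],[0,0,0]],
    [[0,0,2],[0,0,0]]
  ]
}}

```text
t: 9.22
eef_pos: [0.6102, -0.1515, 0.1425]
ee_rot: [-1.958, -2.457, 0.0]
force: [0.3, -0.8, -0.1]
width: 0.178
gripper_force: 30.0
```

{"fn": "arm_command", "kwargs": {
  "steps": [
    [[0,0,0.5],[0,0,0]],
    [[0,0,1],[0,0,0]],
    [[0,0,1],[0,0,0]]
  ]
}}

```text
t: 9.6
eef_pos: [0.6102, -0.1514, 0.1415]
ee_rot: [-1.958, -2.457, 0.0]
force: [-0.3, -0.6, 0.4]
width: 0.172
gripper_force: 30.0
```

{"fn": "arm_command", "kwargs": {
  "steps": [
    [[0,0,0.5],[0,0,0]],
    [[0,0,1],[0,0,0]],
    [[0,0,1],[0,0,0]]
  ]
}}

```text
t: 9.98
eef_pos: [0.6102, -0.1515, 0.1405]
ee_rot: [-1.958, -2.457, 0.0]
force: [0.4, 0.8, -1.1]
width: 0.173
gripper_force: 30.0
```

{"fn": "arm_command", "kwargs": {
  "steps": [
    [[0,0,0.5],[0,0,0]],
    [[0,0,1],[0,0,0]],
    [[0,0,1],[0,0,0]]
  ]
}}

```text
t: 10.35
eef_pos: [0.6102, -0.1514, 0.1395]
ee_rot: [-1.958, -2.457, 0.0]
force: [0.2, -0.3, -0.0]
width: 0.17
gripper_force: 30.0
```

{"fn": "arm_command", "kwargs": {
  "steps": [
    [[0,0,0.5],[0,0,0]],
    [[0,0,1],[0,0,0]],
    [[0,0,1],[0,0,0]]
  ]
}}

```text
t: 10.72
eef_pos: [0.6102, -0.1514, 0.1385]
ee_rot: [-1.957, -2.457, 0.0]
force: [-0.7, 0.2, -0.4]
width: 0.174
gripper_force: 30.0
```

{"fn": "arm_command", "kwargs": {
  "steps": [
    [[0,0,0.5],[0,0,0]],
    [[0,0,1],[0,0,0]],
    [[0,0,1],[0,0,0]]
  ],
  "force": 14
}}

```text
t: 11.1
eef_pos: [0.6102, -0.1515, 0.1375]
ee_rot: [-1.958, -2.457, 0.0]
force: [1.0, 0.8, -0.2]
width: 0.183
gripper_force: 14.0
```

{"fn": "arm_command", "kwargs": {
  "steps": [
    [[0,0,0.5],[0,0,0]],
    [[0,0,0.7],[0,0,0]],
    [[0,0,0.7],[0,0,0]]
  ]
}}

```text
t: 11.48
eef_pos: [0.6102, -0.1514, 0.1368]
ee_rot: [-1.958, -2.457, 0.0]
force: [0.0, -0.5, -0.5]
width: 0.184
gripper_force: 14.0
```

{"fn": "arm_command", "kwargs": {
  "steps": [
    [[0,0,0.5],[0,0,0]],
    [[0,0,0.8],[0,0,0]],
    [[0,0,0.8],[0,0,0]]
  ]
}}

```text
t: 11.85
eef_pos: [0.6102, -0.1514, 0.136]
ee_rot: [-1.957, -2.457, 0.0]
force: [0.5, 0.8, -0.2]
width: 0.177
gripper_force: 14.0
```

{"fn": "arm_command", "kwargs": {
  "steps": [
    [[0,0,0.5],[0,0,0]],
    [[0,0,0.7],[0,0,0]],
    [[0,0,0.7],[0,0,0]]
  ]
}}

```text
t: 12.22
eef_pos: [0.6102, -0.1514, 0.1353]
ee_rot: [-1.958, -2.457, 0.0]
force: [0.4, 0.3, -1.6]
width: 0.181
gripper_force: 14.0
```

{"fn": "arm_command", "kwargs": {
  "steps": [
    [[0,0,0.5],[0,0,0]],
    [[0,0,0.8],[0,0,0]],
    [[0,0,0.8],[0,0,0]]
  ]
}}

```text
t: 12.6
eef_pos: [0.6103, -0.1514, 0.1346]
ee_rot: [1.958, 2.457, -0.0]
force: [0.1, 0.7, -0.8]
width: 0.178
gripper_force: 14.0
```

{"fn": "arm_command", "kwargs": {
  "steps": [
    [[0,0,0.5],[0,0,0]],
    [[0,0,0.7],[0,0,0]],
    [[0,0,0.7],[0,0,0]]
  ]
}}

```text
t: 12.98
eef_pos: [0.6104, -0.1515, 0.1342]
ee_rot: [1.957, 2.457, 0.0]
force: [-0.6, -0.2, 1.9]
width: 0.181
gripper_force: 14.0
```

{"fn": "arm_command", "kwargs": {
  "steps": [
    [[0,0,0.5],[0,0,0]],
    [[0,0,0.5],[0,0,0]],
    [[0,0,0.5],[0,0,0]]
  ]
}}

```text
t: 13.35
eef_pos: [0.6105, -0.1516, 0.1338]
ee_rot: [1.957, 2.456, 0.0]
force: [-0.1, -0.4, 4.9]
width: 0.182
gripper_force: 14.0
```

{"fn": "arm_command", "kwargs": {
  "steps": [
    [[0,0,0],[0,0,0]]
  ]
}}

```text
t: 13.48
eef_pos: [0.6105, -0.1515, 0.1339]
ee_rot: [1.957, 2.457, 0.0]
force: [-1.0, -0.4, 4.3]
width: 0.176
gripper_force: 14.0
```

{"fn": "arm_command", "kwargs": {
  "steps": [
    [[0,0,0.5],[0,0,0]],
    [[0,0,1],[0,0,0]],
    [[0,0,1],[0,0,0]]
  ]
}}

```text
t: 13.85
eef_pos: [0.6105, -0.1515, 0.1328]
ee_rot: [1.957, 2.457, 0.0]
force: [-0.8, -0.6, 5.7]
width: 0.181
gripper_force: 14.0
```

Run:
```python
from h import *
goal((.61,-.1505,.1344),12.8)
```

```text
t 13.85 pos [ 0.6105 -0.1515  0.1328] F [-0.83 -0.56  5.72] w 0.181 gf 14.0
shift [ 1.1 -0.3 -1.6] turn [0.  0.  0.1]
```

It yields 1 mm for about +1 N, so the rod is probably on the tab. I'll keep pressing gently.

{"fn": "arm_command", "kwargs": {
  "steps": [
    [[0,0,0.5],[0,0,0]],
    [[0,0,1],[0,0,0]],
    [[0,0,1],[0,0,0]]
  ]
}}

```text
t: 14.22
eef_pos: [0.6106, -0.1516, 0.1319]
ee_rot: [1.957, 2.456, 0.0]
force: [-1.6, -1.0, 6.1]
width: 0.181
gripper_force: 14.0
```

{"fn": "arm_command", "kwargs": {
  "steps": [
    [[0,0,0.5],[0,0,0]],
    [[0,0,1],[0,0,0]],
    [[0,0,1],[0,0,0]]
  ]
}}

```text
t: 14.6
eef_pos: [0.6112, -0.1514, 0.1312]
ee_rot: [1.956, 2.456, 0.002]
force: [-0.4, -0.9, 6.1]
width: 0.176
gripper_force: 13.9
```

Run:
```python
from h import *
S0=np.load("S2.npy").astype(int).mean(2);S=optics.camera("scene").astype(int).mean(2);np.save("S3.npy",S)
s=sensors.read_state();p=s["eef_pos"];print(p,s["force"])
for z in (p[2]-.0148,p[2]+.0352):print(z,proj("scene",[[p[0],p[1],z]]),proj("scene",[[.6084,-.1513,z-p[2]+.1724]]))
print("before cols 260-266 rows 168..192");print(S0[168:193,259:267].astype(int).tolist())
print("now rows 178..203");print(S[177:203,259:267].astype(int).tolist())
```

```text
[ 0.61119342 -0.15145211  0.13122908] [-0.24302608  0.0171762   5.46354818]
0.11642908330699026 [[262.39990405 197.28799173]] [[262.03639254 187.47284336]]
0.16642908330699027 [[262.79469166 185.78881636]] [[262.42918964 175.56238779]]
before cols 260-266 rows 168..192
[[44, 31, 19, 99, 79, 47, 29, 28], [33, 28, 21, 94, 131, 140, 101, 59], [33, 25, 19, 126, 135, 138, 77, 55], [32, 26, 17, 127, 135, 109, 49, 51], [34, 29, 16, 126, 136, 86, 37, 51], [31, 27, 16, 99, 120, 84, 40, 52], [31, 26, 40, 72, 78, 54, 38, 54], [30, 37, 74, 80, 80, 56, 40, 55], [27, 63, 86, 86, 81, 57, 41, 55], [27, 47, 76, 79, 87, 50, 37, 55], [26, 64, 49, 50, 67, 44, 39, 57], [25, 76, 81, 80, 74, 36, 38, 56], [24, 74, 79, 78, 82, 49, 38, 56], [24, 74, 79, 77, 81, 48, 37, 56], [22, 74, 79, 77, 81, 47, 39, 54], [21, 75, 78, 78, 81, 48, 46, 57], [31, 75, 76, 78, 82, 40, 44, 58], [72, 80, 78, 78, 81, 40, 42, 54], [94, 61, 60, 77, 83, 40, 41, 52], [97, 93, 71, 46, 52, 46, 72, 81], [48, 48, 73, 76, 91, 80, 89, 91], [52, 49, 48, 62, 65, 76, 90, 89], [53, 51, 48, 65, 66, 47, 87, 109], [52, 52, 51, 66, 67, 43, 45, 59], 
[... 247 characters left out ...]
131, 115, 45, 49], [34, 27, 24, 60, 104, 112, 54, 51], [34, 26, 26, 75, 79, 78, 42, 52], [33, 25, 58, 78, 79, 67, 38, 53], [33, 29, 83, 82, 80, 68, 37, 54], [31, 42, 77, 80, 87, 77, 40, 53], [32, 34, 52, 45, 63, 56, 34, 54], [31, 42, 77, 81, 71, 46, 32, 54], [31, 40, 76, 79, 82, 57, 35, 54], [30, 39, 75, 79, 80, 56, 34, 54], [32, 42, 74, 80, 81, 58, 32, 54], [29, 41, 74, 78, 81, 57, 35, 55], [26, 47, 74, 78, 82, 58, 34, 54], [44, 65, 79, 79, 82, 47, 36, 55], [50, 52, 53, 63, 81, 46, 33, 54], [52, 63, 92, 73, 49, 52, 79, 65], [51, 48, 49, 60, 74, 96, 66, 51], [51, 51, 48, 71, 70, 53, 39, 39], [52, 51, 49, 63, 70, 51, 40, 38], [53, 51, 49, 64, 70, 51, 39, 46], [52, 53, 49, 65, 70, 52, 43, 52]]
```

The handle moved 10 px in step with the TCP, so the rod hasn't slipped and the tab is going down.

{"fn": "arm_command", "kwargs": {
  "steps": [
    [[0,0,0.5],[0,0,0]],
    [[0,0,1],[0,0,0]],
    [[0,0,1],[0,0,0]]
  ],
  "force": 20
}}

```text
t: 15.02
eef_pos: [0.6111, -0.1514, 0.1302]
ee_rot: [1.956, 2.456, 0.002]
force: [-0.7, -0.7, 6.9]
width: 0.172
gripper_force: 19.9
```

{"fn": "arm_command", "kwargs": {
  "steps": [
    [[0,0,0.5],[0,0,0]],
    [[0,0,0.8],[0,0,0]],
    [[0,0,0.8],[0,0,0]]
  ]
}}

```text
t: 15.4
eef_pos: [0.6112, -0.1514, 0.1295]
ee_rot: [1.956, 2.456, 0.002]
force: [-0.0, -0.4, 5.8]
width: 0.174
gripper_force: 19.9
```

{"fn": "arm_command", "kwargs": {
  "steps": [
    [[0,0,0.5],[0,0,0]],
    [[0,0,0.8],[0,0,0]],
    [[0,0,0.8],[0,0,0]]
  ]
}}

```text
t: 15.78
eef_pos: [0.6112, -0.1514, 0.1288]
ee_rot: [1.956, 2.456, 0.002]
force: [-0.5, -0.2, 6.8]
width: 0.174
gripper_force: 19.9
```

{"fn": "arm_command", "kwargs": {
  "steps": [
    [[0,0,0.5],[0,0,0]],
    [[0,0,0.5],[0,0,0]]
  ]
}}

```text
t: 16.02
eef_pos: [0.6111, -0.1514, 0.128]
ee_rot: [1.956, 2.456, 0.002]
force: [0.9, -0.2, 4.7]
width: 0.174
gripper_force: 19.9
```

Run:
```python
from h import *
S0=np.load("S3.npy");S=optics.camera("scene");T=optics.camera("top")
goal((.61,-.1505,.1344),12.8)
S=S.astype(int).mean(2);D=(abs(S-S0)>25);ys,xs=np.nonzero(D)
T0=np.load("T1.npy").astype(int).mean(2);E=(abs(T.astype(int).mean(2)-T0)>18)[150:210,235:310]
for d,o in((D,(0,0)),(E,(235,150))):
    k,l,st,ce=cv2.connectedComponentsWithStats(d.astype(np.uint8));print([(s.tolist(),(c+o).round().tolist()) for s,c in zip(st[1:],ce[1:]) if s[4]>8])
```

```text
t 16.12 pos [ 0.6112 -0.1514  0.128 ] F [ 0.06 -1.91  5.67] w 0.171 gf 19.9
shift [ 1.1 -0.9 -6.4] turn [0.1 0.  0.1]
[([148, 0, 5, 5, 11], [149.0, 2.0]), ([168, 8, 20, 20, 41], [178.0, 15.0]), ([173, 11, 19, 17, 37], [182.0, 17.0]), ([209, 72, 12, 11, 21], [214.0, 77.0]), ([269, 81, 18, 19, 29], [278.0, 90.0]), ([222, 84, 8, 8, 14], [226.0, 88.0]), ([250, 101, 20, 11, 38], [261.0, 104.0]), ([278, 108, 8, 11, 16], [281.0, 113.0]), ([239, 110, 14, 14, 26], [246.0, 117.0]), ([254, 122, 15, 5, 25], [261.0, 124.0]), ([279, 123, 3, 5, 9], [280.0, 125.0]), ([255, 144, 23, 10, 63], [265.0, 149.0]), ([236, 148, 16, 7, 27], [243.0, 151.0]), ([246, 157, 4, 3, 9], [247.0, 158.0]), ([272, 159, 25, 8, 31], [284.0, 162.0]), ([242, 164, 9, 3, 11], [246.0, 165.0]), ([235, 166, 16, 7, 33], [243.0, 169.0]), ([280, 166, 5, 4, 12], [282.0, 167.0]), ([262, 170, 4, 4, 9], [264.0, 171.0]), ([275, 176, 12, 4, 19], [281.0, 178.0]), ([227, 190, 21, 41, 194], [235.0, 213.0])]
[([10, 1, 13, 51, 253], [251.0, 177.0]), ([19, 0, 5, 7, 21], [256.0, 153.0]), ([24, 0, 6, 10, 31], [262.0, 154.0]), ([31, 5, 4, 6, 17], [267.0, 157.0]), ([65, 11, 10, 44, 145], [305.0, 182.0]), ([25, 18, 5, 6, 20], [262.0, 170.0]), ([24, 47, 15, 9, 91], [267.0, 202.0]), ([16, 53, 5, 7, 25], [253.0, 207.0]), ([22, 55, 11, 5, 21], [261.0, 208.0])]
```

Run:
```python
from h import *
S=optics.camera("scene");b=np.load("S2.npy")
c=lambda im:cv2.resize(im[160:250,215:305,::-1],(400,400),interpolation=cv2.INTER_CUBIC)
cv2.imwrite("pics/tray.png",np.hstack([c(b),c(S)]))
```

```text
(no output)
```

View pics/tray.png

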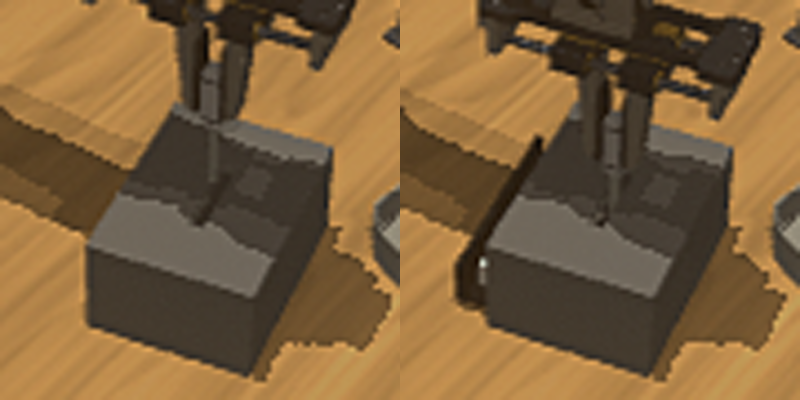

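The black tray now sticks out on the charger's left in the right crop (475,250); it wasn't there before. I'll withdraw straight up.

{"fn": "arm_command", "kwargs": {
  "steps": [
    [[0,0,-8],[0,0,0]],
    [[0,0,-20],[0,0,0]],
    [[0,0,-40],[0,0,0]],
    [[0,0,-70],[0,0,0]],
    [[0,0,-80],[0,0,0]]
  ],
  "force": 30
}}

```text
t: 16.8
eef_pos: [0.6113, -0.1514, 0.2099]
ee_rot: [1.956, 2.455, 0.002]
force: [0.2, 0.1, -0.7]
width: 0.167
gripper_force: 29.9
```

Run:
```python
from h import *
goal((.607,.1954,.208),-10)
```

```text
t 16.8 pos [ 0.6113 -0.1514  0.2099] F [ 0.23  0.12 -0.75] w 0.167 gf 29.9
shift [339.   73.3   1.6] turn [ 0.2  0.1 22.9]
```

{"fn": "arm_command", "kwargs": {
  "steps": [
    [[55,12,0],[0,0,6]],
    [[110,24,0],[0,0,12]],
    [[165,36,0],[0,0,18]],
    [[225,48,0],[0,0,23]],
    [[285,61,0],[0,0,23]]
  ]
}}

```text
t: 17.42
eef_pos: [0.6055, 0.1415, 0.2072]
ee_rot: [2.409, 2.016, -0.001]
force: [0.0, -0.4, -0.4]
width: 0.175
gripper_force: 29.9
```

{"fn": "arm_command", "kwargs": {
  "steps": [
    [[30,-5,0],[0,0,0]],
    [[52,-9,0],[0,0,0]],
    [[52,-9,0],[0,0,0]]
  ]
}}

```text
t: 17.8
eef_pos: [0.6058, 0.194, 0.2071]
ee_rot: [-2.405, -2.02, 0.001]
force: [0.1, -1.1, -0.6]
width: 0.173
gripper_force: 29.9
```

Run:
```python
from h import *
goal((.607,.1954,.208),-10)
```

```text
t 17.8 pos [0.6058 0.194  0.2071] F [ 0.14 -1.08 -0.63] w 0.173 gf 29.9
shift [ 1.5  1.  -0.9] turn [-0. -0.  0.]
```

{"fn": "arm_command", "kwargs": {
  "steps": [
    [[1,1,15],[0,0,0]],
    [[1,1,35],[0,0,0]],
    [[1,1,50],[0,0,0]],
    [[1,1,60],[0,0,0]],
    [[1,1,60],[0,0,0]]
  ]
}}

```text
t: 18.42
eef_pos: [0.6069, 0.1932, 0.1461]
ee_rot: [-2.408, -2.017, 0.003]
force: [-0.1, 0.2, -2.1]
width: 0.173
gripper_force: 29.9
```

Run:
```python
from h import *
goal((.607,.1954,.142),-10)
S=optics.camera("scene");p=sensors.read_state()["eef_pos"]
g=S.astype(int).mean(2)
print(proj("scene",[[p[0],p[1],p[2]-.0748],[.607,.1954,.064]]))
cv2.imwrite("pics/back.png",cv2.resize(S[125:185,290:350,::-1],(600,600),interpolation=cv2.INTER_CUBIC))
```

```text
t 18.43 pos [0.6069 0.1932 0.1461] F [-0.15  0.25 -2.11] w 0.173 gf 29.9
shift [ 2.2 -0.3  4.1] turn [-0.1  0.  -0.1]
[[315.12471404 154.76063426]
 [315.08623146 156.1934623 ]]
```

View pics/back.png

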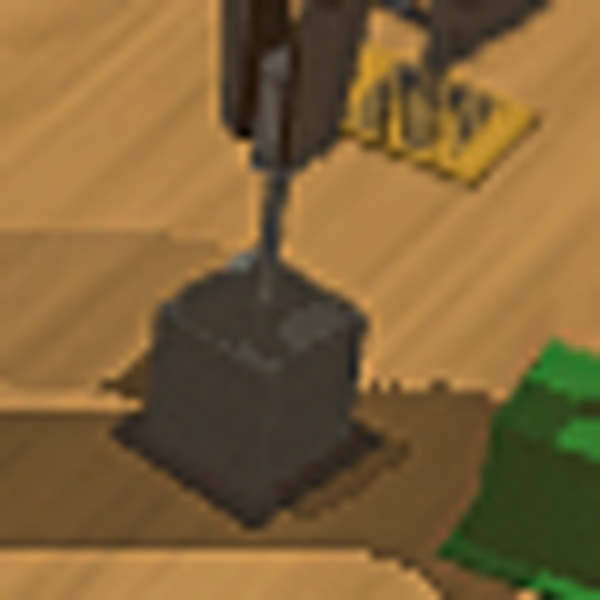

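The tip is at crop (268,300), just over the holder's top centre at about (262,308). I'll let it settle and then trim.

{"fn": "arm_command", "kwargs": {
  "steps": [
    [[0,0,3],[0,0,0]],
    [[0,0,3],[0,0,0]],
    [[0,0,3],[0,0,0]]
  ]
}}

```text
t: 18.85
eef_pos: [0.6076, 0.1936, 0.1446]
ee_rot: [2.408, 2.017, 0.001]
force: [0.2, 0.3, -1.4]
width: 0.172
gripper_force: 29.9
```

```bash
python3 -c "
from h import *
goal((.607,.1954,.142),-10)"
```

```text
t 18.85 pos [0.6076 0.1936 0.1446] F [ 0.24  0.3  -1.36] w 0.172 gf 29.9
shift [ 1.6 -0.9  2.6] turn [ 0.  -0.  -0.1]
```

{"fn": "arm_command", "kwargs": {
  "steps": [
    [[1.6,-0.5,0],[0,0,0]],
    [[1.6,-0.5,3],[0,0,0]],
    [[1.6,-0.5,6],[0,0,0]],
    [[1.6,-0.5,9],[0,0,0]],
    [[1.6,-0.5,11],[0,0,0]]
  ]
}}

```text
t: 19.48
eef_pos: [0.6071, 0.1951, 0.1329]
ee_rot: [-2.408, -2.017, 0.001]
force: [0.5, -0.8, -0.4]
width: 0.168
gripper_force: 29.9
```

```bash
python3 -c "
from h import *
goal((.6073,.1954,.0788),-10)"
```

```text
t 19.48 pos [0.6071 0.1951 0.1329] F [ 0.46 -0.83 -0.43] w 0.168 gf 29.9
shift [ 0.3  0.2 54.1] turn [-0.   0.  -0.1]
```

{"fn": "arm_command", "kwargs": {
  "steps": [
    [[0,0,10],[0,0,0]],
    [[0,0,22],[0,0,0]],
    [[0,0,36],[0,0,0]],
    [[0,0,47],[0,0,0]],
    [[0,0,50],[0,0,0]]
  ]
}}

```text
t: 20.1
eef_pos: [0.6066, 0.195, 0.082]
ee_rot: [-2.407, -2.017, 0.003]
force: [-0.6, 0.2, -0.2]
width: 0.17
gripper_force: 29.9
```

{"fn": "arm_command", "kwargs": {
  "steps": [
    [[0,0,1.5],[0,0,0]],
    [[0,0,3],[0,0,0]],
    [[0,0,3],[0,0,0]]
  ]
}}

```text
t: 20.48
eef_pos: [0.6074, 0.1953, 0.0805]
ee_rot: [2.408, 2.017, 0.001]
force: [-0.9, -0.5, -1.1]
width: 0.167
gripper_force: 29.9
```

```bash
python3 -c "
from h import *
goal((.6073,.1954,.0788),-10)"
```

```text
t 20.48 pos [0.6074 0.1953 0.0805] F [-0.9  -0.54 -1.07] w 0.167 gf 29.9
shift [ 0.1 -0.1  1.7] turn [ 0.  -0.  -0.1]
```

{"fn": "arm_command", "kwargs": {
  "steps": [
    [[0,0,1],[0,0,0]],
    [[0,0,1.7],[0,0,0]],
    [[0,0,1.7],[0,0,0]]
  ]
}}

```text
t: 20.85
eef_pos: [0.6073, 0.1952, 0.0788]
ee_rot: [2.408, 2.017, 0.0]
force: [0.2, -1.0, 2.2]
width: 0.176
gripper_force: 29.9
```

{"fn": "arm_command", "kwargs": {
  "steps": [
    [[0,0,0.5],[0,0,0]],
    [[0,0,0.5],[0,0,0]]
  ]
}}

```text
t: 21.1
eef_pos: [0.6073, 0.1953, 0.0788]
ee_rot: [2.408, 2.017, 0.0]
force: [-1.2, -0.3, 4.6]
width: 0.172
gripper_force: 29.9
```

The rod is seated at the same height as before, with 4.6 N of support. I'll release it and retreat.

{"fn": "arm_command", "kwargs": {
  "steps": [
    [[0,0,0],[0,0,0]],
    [[0,0,0],[0,0,0]],
    [[0,0,0],[0,0,0]],
    [[0,0,0],[0,0,0]]
  ],
  "jaw": -0.2
}}

```text
t: 21.6
eef_pos: [0.6071, 0.1952, 0.0779]
ee_rot: [-2.408, -2.017, 0.0]
force: [-0.1, 0.8, -0.1]
width: 0.583
gripper_force: 0.0
```

{"fn": "arm_command", "kwargs": {
  "steps": [
    [[0,0,-20],[0,0,0]],
    [[0,0,-60],[0,0,0]],
    [[0,0,-110],[0,0,0]],
    [[0,0,-140],[0,0,0]],
    [[0,0,-140],[0,0,0]]
  ]
}}

```text
t: 22.22
eef_pos: [0.6088, 0.1962, 0.2223]
ee_rot: [2.406, 2.016, 0.01]
force: [0.5, 0.7, -0.5]
width: 0.6
gripper_force: 0.0
```

{"fn": "arm_command", "kwargs": {
  "steps": [
    [[-50,0,0],[0,0,0]],
    [[-110,0,0],[0,0,0]],
    [[-170,0,0],[0,0,0]],
    [[-200,0,0],[0,0,0]],
    [[-200,0,0],[0,0,0]]
  ]
}}

```text
t: 22.85
eef_pos: [0.5714, -0.005, 0.2173]
ee_rot: [-2.413, -2.011, 0.003]
force: [0.2, -0.2, 0.7]
width: 0.598
gripper_force: 0.0
```

Run:
```python
from h import *
goal((.6073,.1954,.0788),-10)
S=optics.camera("scene");T=optics.camera("top")
c=lambda im,x,y,w:cv2.resize(im[y:y+w,x:x+w,::-1],(400,400),interpolation=cv2.INTER_CUBIC)
cv2.imwrite("pics/end.png",np.hstack([c(S,200,110,160),c(T,155,165,60)]))
for n,a,b in(("scene0.npy",S,(311,142,325,150)),("top0.npy",T,(164,172,178,188))):
    x0,y0,x1,y1=b;g=a[y0:y1,x0:x1].astype(float).mean(2);g0=np.load(n)[y0:y1,x0:x1].astype(float).mean(2)
    lo=150 if "sc" in n else 105
    for q in(g0,g):
        w=np.clip(q-lo,0,None);yy,xx=np.mgrid[y0:y1,x0:x1];print(n,(xx*w).sum()/w.sum(),(yy*w).sum()/w.sum())
```

```text
t 22.85 pos [ 0.5714 -0.005   0.2173] F [ 0.16 -0.17  0.67] w 0.598 gf 0.0
shift [203.8  -0.6 138.2] turn [-0.1  0.1 -0.4]
scene0.npy 316.97840172786175 144.96976241900649
scene0.npy 317.0748175182482 145.257299270073
top0.npy 169.4814323607427 178.54111405835542
top0.npy 169.61190476190478 177.79920634920634
```

View pics/end.png

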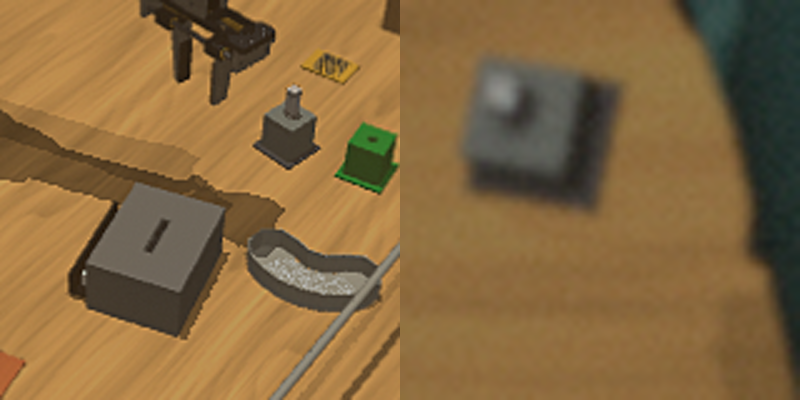

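The rod stands seated upright in the grey holder at crop (293,95), within 1 px of its start in both views. The tray is out at (80,270), and the dish and grid show no sign of having moved. I'm handing the job in.

```bash
python3 -c "
from station import order
print(order.sign_off())"
```

```text
the job is handed in; nothing more can be done
None
```

The tray sprang out and the rod is back in its grey holder, let go of, with the job handed in at about 23 s of the 61 s; the highest force I read on the charger was 6.9 N, and sign-off gave no verdict.

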